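Seat a scraper blade on its locating pin

TASK

Lay the steel scraper blade flat in the blue-based holder with its notch round the brass pin, then, still holding it, slide it towards the pin until you feel the end of the notch bear on the pin with a gentle push of about 8 N. Let go and slide the red-knobbed keeper all the way across behind the blade, so that it is locked in. Do not force anything, and leave the other things on the counter alone.

Things in the scene. Friction and masses are not known exactly. Their poses are not given: they have to be found in the camera images.
- blade: Loose flat steel scraper blade, 100 x 50 x 5 mm, 0.14 kg. Origin: centre of its underside; x along its length to the notched end, z up. Held by the upright dark spine on its top: 10 mm thick in y, x = -34 to +22 mm, top 26.5 mm above the underside. Notch: slot open at the +x end, 11 mm wide, flat closed end at x = +30 mm, mouth flaring from 11 mm (x = +38) to 27 mm (x = +50).
- notch_seat (a point): Point of the blade at x = +34 mm on its centre line, at its underside: it lies on the pin's axis when the closed end of the notch touches the pin. Axes as the blade's.
- holder: Blade holder, blue base 170 x 130 mm, fixed. Origin: counter height, under the bed's centre line; x runs along the bed to the pin, z up. The aluminium bed is 16 mm up, x = -60 to +80 mm, 58 mm wide between lips 5 mm high (x = -28 to +74 mm). With the pin in mid-slot a seated blade's origin is at x = +16 mm, y = 0, pointing the same way as the holder.
- pin_slot: Dark slot in the bed at holder x = +50 mm, 26 x 11 mm; origin: its middle, at the bed's surface; axes as the holder's. In it stands the brass pin, rigid, 8 mm diameter, 11 mm high. The pin is clamped on the slot's centre line, each time somewhere else up to 5 mm either way along x from the middle: this is not measured and must be felt. Pin and keeper share one gauge bar and shift together.
- keeper (a joint): Keeper bar, 12 x 11 mm, slides along holder +y across the bed, 92 mm behind the pin (x = -42 mm with the pin in mid-slot); m: 0 = drawn back, 0.038 = fully across (end stop). Friction 2 N, stays. Passes 2 mm behind a blade that is home, else hits it. Upright red knob: 14 mm diameter, at y = -80 mm + value, z = 34 to 58 mm over the counter. Rails beside the bar are 28 mm high.
- packing_tape: Roll of tan packing tape lying flat, 105 mm across, 48 mm high; bystander. Origin under its centre.
- box_cutter: Orange snap-blade cutter, 176 x 19 x 15 mm; bystander. Origin under its centre.
- oil_filter_b: Orange oil filter, 75 mm across, 87 mm high; bystander. Origin under its centre.

How it is judged (in metres and radians):
On the way, in this order (a step that is already met when the one before it is completed fails the run):
1. with the keeper still drawn back, the blade lies flat in the holder, its notch round the pin, and presses on the pin with more than 4 N (x of notch_seat in the frame of pin_slot between -0.008 and 0.008 m and y of notch_seat in the frame of pin_slot between -0.003 and 0.003 m and z of blade in the frame of holder between 0.0135 and 0.0185 m and angle between blade's own z axis and vertical below 0.06 rad and angle between the x axis of blade and the x axis of holder, either way round below 0.08 rad and value of joint keeper below 0.012 m and contact force between blade and pin_slot above 4 N), for 0.2 s.
2. the keeper is across behind the blade (x of notch_seat in the frame of pin_slot between -0.008 and 0.008 m and y of notch_seat in the frame of pin_slot between -0.003 and 0.003 m and z of blade in the frame of holder between 0.0135 and 0.0185 m and angle between blade's own z axis and vertical below 0.06 rad and angle between the x axis of blade and the x axis of holder, either way round below 0.08 rad and value of joint keeper above 0.033 m), for 0.2 s.
At the end, for the whole second after the job is handed in: The blade lies at rest flat on the bed (height within 2.5 mm, tilt under 0.06 rad), along the holder within 0.08 rad, its notch-seat point within 8 mm along and 3 mm across of the slot's middle, and the keeper, which passes only behind a blade that is home, is at least 33 mm across (all of step 2 and linear speed of blade below 0.01 m/s); the robot touches nothing.
It fails at once if the gauge is strained: more than 15 N between the blade and the pin or keeper (contact force between blade and pin_slot above 15 N).
It fails at once if the blade is forced or dropped: more than 25 N between the blade and the holder (its pin and keeper included) (contact force between blade and holder above 25 N).
It fails at once if the packing tape is moved more than 20 mm (distance of packing_tape from where it was at the start of the episode above 0.02 m).
It fails at once if the cutter is moved more than 20 mm (distance of box_cutter from where it was at the start of the episode above 0.02 m).
It fails at once if the orange oil filter is moved more than 20 mm (distance of oil_filter_b from where it was at the start of the episode above 0.02 m).
It also fails if it takes over 72 s, if anything falls off the work surface, if the arm or the gripper's body presses on something with over 40 N, if the wrist force passes 120 N, or if a joint passes its speed limit or range.

ROBOT

A 6-joint arm with a two-finger parallel gripper is mounted at the origin on a cart in front of the work surface, level with it; the furniture and walls round the work are solid. World frame = base frame: x ahead of the robot, y to its left, z up, the work surface at z = 0. Lengths are in mm, angles in degrees, forces in N, time in s.
With the tool pointing down it reaches from about 300 to 850 mm from the base axis. Payload 4.2 kg.
Tool frame: the origin (TCP) lies at the very end of the fingers, on their centre line; the grasp point (between the pads) lies 19 mm behind it (env.grip_point_offset is the distance from the TCP to the grasp point, in mm); z points along the fingers, y is the line along which they close (so a half turn about z gives the same grasp; the last joint's range is limited). The gripper opens to 91 mm and grips with 3 to 60 N. Pads are 32 mm wide; open, the fingers measure 118 mm over their backs; the gripper's body (76 mm by 178 mm) begins 60 mm behind the grasp point.
Start: joints at [-68.698, 18.312, 89.639, -0, 72.044, -1.146], TCP at [219.57, -531.444, 213.976] pointing down, gripper open.
Joint ranges: [-177.97, 177.97], [-48.28, 115.42], [12.27, 149.76], [-77.06, 257.06], [2.81, 150.46], [-146.56, 146.56]. Speed limits (degrees/s): [147.25, 147.25, 180, 180, 180, 180].

INTERFACE

Orientations are given as [roll, pitch, yaw] about the fixed x, y, z axes, in that order (R = Rz(yaw) Ry(pitch) Rx(roll)).
In Python, from workcell import env gives the robot as it stands. The module is installed in compiled form; this text tells all that it offers.
- The arm moves only by the tool arm_command, never from a script. Its argument "rows" is a list of rows, each an object with "delta_pos": the shift along the tool's x, y, z in mm, a list of three; "roll": the turn about the tool's z in units of 5 degrees (1.0 is 5 degrees); "jaw": the opening in per cent of the stroke, from 0 (shut) to 100 (fully open). A call has 1 to 20 rows; each row is the pose to reach, as a shift and turn from the pose commanded when the call began, along the tool's axes at that moment; what a row does not reach only later rows make up. A row lasts 1/12 s, in which the tool goes at most 41.7 mm and 7.16 degrees, less where a joint would pass 70% of its speed; a pose out of reach is approached as far as the arm can. A call with a gripper value outside its range is refused whole. The fingers move at their own pace and stop on an object; "squeeze" is the grip in N (left out, the last holds). Time passes only in rows, so rows that repeat a pose let the fingers close. It gives the time, the measured TCP pose, the force, the opening and the grip force at its end, in the units of the state.
- env.state(): the state, without advancing time (a new reading comes with each control period).
- env.grab_frame(name): name is "side" or "top"; returns a dict with "img" (384x512x3 uint8, blue, green, red), "z_map" (384x512 float32, mm along the optical axis (not along the pixel's ray), 0 where there is no reading), "fov_y" (degrees; the focal length in pixels is half the picture's height over the tangent of half this angle, whatever the lens; pixels are square), "cx", "cy" (the principal point, pixels), "dist" ([k1, k2, p1, p2, k3] as OpenCV has them; the pictures are not rectified), "R" (3x3) and "t" (3): a world point X has camera coordinates R X + t. Camera axes: x right, y down, z forward; pixel columns grow to the right and rows downward; lengths in mm; the calibration is good to about 2 mm. A picture is of the moment at which its call begins.
- env.job_done(): hands the job in; it is judged then, once.
The state is a dict: "time_s": time; "qpos": joint angles; "qvel": joint speeds; "effort": joint torques, N m; "ee_pos": TCP position; "ee_rot": TCP orientation; "force": force on the tool from outside, world axes, zero at the start; "torque": the same for the moment, N m; "gripper_width": finger opening in mm; "gripper_force": force on a finger pad.
Only numpy, scipy, OpenCV 4.12 (cv2) and the standard library are available. Lean on these libraries where they do the work, as an engineer would, in place of code of your own. Each camera call takes 0.05 s, during which the arm holds its last target. There are 200 camera calls.

## Working session

There is one attempt and no reset: what is moved stays moved. The work goes in short steps, Python scripts to look and compute and a tool call to move; the robot and the scene stay as the last step left them, time stands still between calls to the robot, and variables do not carry over. Pictures are saved under pics/ and viewed, at most 10 in all, crops included, and the job is handed in when it is done.

Besides the shell and the picture viewer there is one more tool, called as a command line: name --argument value ..., lists and objects as JSON in quotes. arm_command: Moves the arm, as the interface text tells. Its arguments: {"type":"object","properties":{"rows":{"type":"array"},"squeeze":{"type":"number"}},"required":["rows"]}

```bash
mkdir -p pics
cat > h.py <<'E'
import numpy as np,cv2
from workcell import env
def grab(n):
    f=env.grab_frame(n);h=f["img"].shape[0]
    fl=h/2/np.tan(np.radians(f["fov_y"])/2)
    f["K"]=np.array([[fl,0,f["cx"]],[0,fl,f["cy"]],[0,0,1.]]);f["R"]=np.array(f["R"]);f["t"]=np.array(f["t"]);f["dist"]=np.array(f["dist"],float)
    return f
def rays(f,p):
    u=cv2.undistortPoints(np.array(p,float).reshape(-1,1,2),f["K"],f["dist"]).reshape(-1,2)
    return np.c_[u,np.ones(len(u))]@f["R"], -f["R"].T@f["t"]
def plane(f,p,z):
    d,c=rays(f,p);s=(z-c[2])/d[:,2];return c+d*s[:,None]
def cloud(f):
    h,w=f["z_map"].shape;g=np.mgrid[0:h,0:w];p=np.c_[g[1].ravel(),g[0].ravel()]
    u=cv2.undistortPoints(p.astype(float).reshape(-1,1,2),f["K"],f["dist"]).reshape(-1,2)
    z=f["z_map"].ravel()[:,None]
    return ((np.c_[u,np.ones(len(u))]*z-f["t"])@f["R"]).reshape(h,w,3)
E
python3 - <<'E'
from h import *
s=env.state();print(s)
for n in("top","side"):
    f=grab(n);cv2.imwrite(f"pics/{n}0.png",f["img"]);print(n,-f["R"].T@f["t"],f["fov_y"],f["dist"])
E
```

```text
{'time_s': 0.0, 'qpos': array([-6.86994729e+01,  1.83499763e+01,  8.97079555e+01, -1.05084280e-03,
        7.20429146e+01, -1.14495276e+00]), 'qvel': array([-0.03340758,  0.05130775,  0.03176379,  0.00822721,  0.01058887,
        0.04889478]), 'effort': array([ 8.92149146e-04, -4.12455654e+01, -2.31969452e+01,  7.25299213e-02,
        4.55789943e-02, -1.59571737e-04]), 'ee_pos': array([ 219.35396864, -530.95688216,  213.12646939]), 'ee_rot': array([-1.79899154e+02, -1.01621671e-03,  2.24458038e+01]), 'force': array([0.05696658, 0.21698268, 0.47820231]), 'torque': array([ 0.02642136, -0.00646767,  0.01318674]), 'gripper_force': 0.0, 'gripper_width': 91.20876780939179}
top [ 423.10696689  -90.92918568 1211.29161222] 47.63262292719876 [-0.05991887  0.          0.          0.          0.        ]
side [346.54771836 856.88432773 705.26594877] 47.038141128303536 [-0.17481632  0.          0.          0.          0.        ]
```

View pics/top0.png

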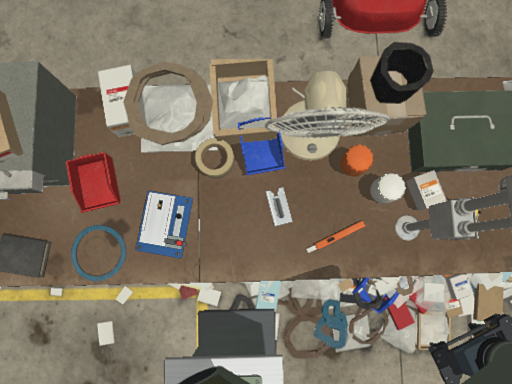

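View pics/side0.png

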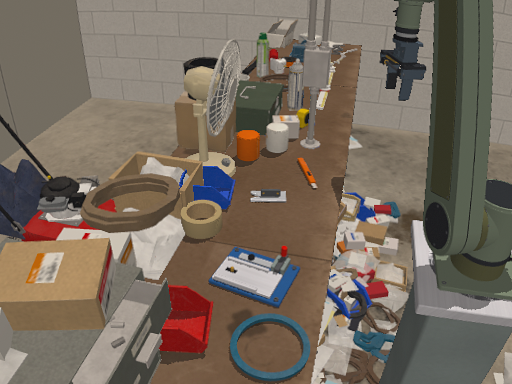

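The top view shows the holder at about (165,225) with its red knob at (180,242). The blade is at (278,206), the tape at (214,157), the filter at (358,159) and the cutter at (336,237). Next I measure the blade and holder.

Run:
```python
from h import *
f=grab("top");im=f["img"]
a=cv2.resize(im[180:265,130:205],None,fx=6,fy=6,interpolation=cv2.INTER_CUBIC)
b=cv2.resize(im[180:232,258:300],None,fx=6,fy=6,interpolation=cv2.INTER_CUBIC)
c=np.zeros((510,710,3),np.uint8);c[:510,:450]=a;c[:312,455:707]=b;cv2.imwrite("pics/c1.png",c)
hsv=cv2.cvtColor(im,cv2.COLOR_BGR2HSV);P=cloud(f)
def win(m,x0,x1,y0,y1):
    o=np.zeros_like(m);o[y0:y1,x0:x1]=m[y0:y1,x0:x1];return o
# holder
m=win(cv2.inRange(hsv,(95,120,50),(125,255,255)),130,200,180,265)
pts=cv2.findNonZero(m).reshape(-1,2).astype(float)
Z=np.median(P[m>0][:,2]);print("blue z",Z)
W=plane(f,pts,Z)[:,:2].astype(np.float32);print("holder rect",cv2.minAreaRect(W), cv2.boxPoints(cv2.minAreaRect(W)).tolist())
# red knob
r=win(cv2.inRange(hsv,(0,130,60),(8,255,255))|cv2.inRange(hsv,(172,130,60),(180,255,255)),130,200,180,265)
p=cv2.findNonZero(r).reshape(-1,2);print("knob px",p.mean(0),len(p),"z",np.percentile(P[r>0][:,2],[10,50,90]),plane(f,[p.mean(0)],55))
# blade
V=hsv[...,2]
bl=win(((V>150)&(hsv[...,1]<60)).astype(np.uint8)*255,262,296,182,230)
dk=win((P[...,2]>15).astype(np.uint8)*255,262,296,182,230)
for n,mm,z in(("blade",bl|dk,5),("spine",dk,26.5)):
    cs,_=cv2.findContours(mm,cv2.RETR_EXTERNAL,cv2.CHAIN_APPROX_NONE);q=max(cs,key=cv2.contourArea).reshape(-1,2).astype(float)
    W=plane(f,q,z)[:,:2].astype(np.float32);print(n,len(q),cv2.minAreaRect(W),cv2.boxPoints(cv2.minAreaRect(W)).tolist())
np.set_printoptions(linewidth=250)
print(P[185:228:3,262:296:2,2].round().astype(int))
```

```text
blue z 9.572143058042087
holder rect ((513.176025390625, 155.8907012939453), (128.80528259277344, 168.0068359375), 78.79875183105469) [[418.26220703125, 109.03302001953125], [583.0687255859375, 76.396728515625], [608.08984375, 202.74838256835938], [443.2833251953125, 235.38467407226562]]
knob px [179.08 242.68] 25 z [48.51178811 56.71459866 59.39602207] [[458.04579039 106.10656771  55.        ]]
blade 110 ((553.3286743164062, -163.3604278564453), (99.4368667602539, 51.02378845214844), 12.891434669494629) [[499.17156982421875, -149.583984375], [510.55523681640625, -199.32168579101562], [607.4857788085938, -177.13687133789062], [596.1021118164062, -127.399169921875]]
spine 45 ((547.5079956054688, -166.8260955810547), (55.28685760498047, 13.469263076782227), 13.079765319824219) [[519.0576171875, -166.5220947265625], [522.1058349609375, -179.64190673828125], [575.9583740234375, -167.13009643554688], [572.91015625, -154.01028442382812]]
[[  -3    1   -5   -5    0   -2   -7    0   -1    3    0    4   -2    0   -6   -1    3]
 [   5    5    4   -5    1   -1   -2    4   -1   -2   11   -4   -2
[... 466 characters left out ...]
 0    1   -3    1    4    2    9   11   23   26    4    5   -2    8   -2   -3    3]
 [   4   -3   -1    0    0    6    4    3    8   24   26    6    5    5    4   -1    2]
 [  -2   -4    0    0    3    7    7    6    4   29   26    5    8    6   -3    2   -1]
 [   1    1    0   -1    2    5    2    2    6   20   27    6    8    3    8    1    2]
 [   2   -3    0   -2    0   -2    5    7    5   -1    4    7    8    3    3    4   -3]
 [   1    0    1   -1   -4    1    3    3    9    3    5    3    9    4    3    3   -4]
 [  -5    1   -1    1    3   -1    1    5    7    3   -2   -2    0    2    1   -1    0]
 [   1   -1    1   -1    1    2   -1    0   -2    0    0   -3   -2    0   -1    1    0]]
```

View pics/c1.png

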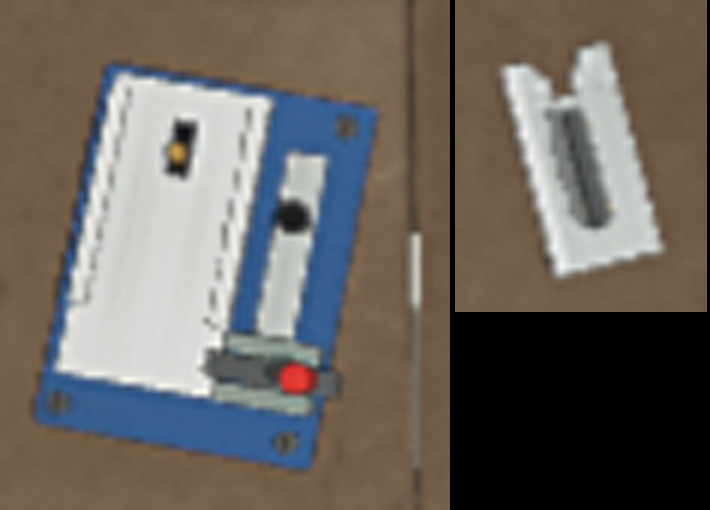

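The crop shows the holder pointing up in the image, yawed about -11°. Its slot is near top pixel (160,204.7) with the brass pin at (159.5,205.5), and the keeper is drawn back at the right. The blade's notch also points up, yawed about +13°. One refinement measurement follows: bed, slot and black knob.

Run:
```python
from h import *
f=grab("top");im=f["img"];hsv=cv2.cvtColor(im,cv2.COLOR_BGR2HSV);P=cloud(f)
def win(m,x0,x1,y0,y1):
    o=np.zeros_like(m);o[y0:y1,x0:x1]=m[y0:y1,x0:x1];return o
m=win(((hsv[...,2]>170)&(hsv[...,1]<50)).astype(np.uint8)*255,130,176,188,250)
cs,_=cv2.findContours(m,cv2.RETR_EXTERNAL,cv2.CHAIN_APPROX_NONE);q=max(cs,key=cv2.contourArea).reshape(-1,2)
W=plane(f,q,17)[:,:2].astype(np.float32);r=cv2.minAreaRect(W);print("bed",r,cv2.boxPoints(r).round(1).tolist())
c=lambda u,v,ox,oy:[(u+.5)/6-.5+ox,(v+.5)/6-.5+oy]
print("slot ends",plane(f,[c(188,121,130,180),c(175,178,130,180),c(181.5,149.5,130,180)],16))
print("pin top",plane(f,[c(177,152,130,180)],27))
print("knob",plane(f,[c(296,375,130,180)],58))
print("black", P[215:218,177:181,2].round(), plane(f,[c(292,215,130,180)],20))
y=np.radians(-11.2);ax=np.array([np.cos(y),np.sin(y)]);ay=np.array([-ax[1],ax[0]])
base=np.array([513.2,155.9])
for n,p in(("bedc",r[0]),("slot",plane(f,[c(181.5,149.5,130,180)],16)[0,:2]),("knob",plane(f,[c(296,375,130,180)],58)[0,:2])):
    d=np.array(p)-base;print(n,d@ax,d@ay)
g=grab("side");s=g["img"];cv2.imwrite("pics/s1.png",np.vstack([cv2.resize(s[240:310,195:310],None,fx=5,fy=5,interpolation=cv2.INTER_CUBIC),cv2.resize(s[180:210,195:310],None,fx=5,fy=5,interpolation=cv2.INTER_CUBIC)]))
```

```text
bed ((527.1587524414062, 174.39268493652344), (73.36315155029297, 139.75637817382812), 78.94689178466797) [[451.5, 151.8000030517578], [588.7000122070312, 125.0], [602.7999877929688, 197.0], [465.6000061035156, 223.8000030517578]]
slot ends [[579.08641882 162.87051912  16.        ]
 [552.7316694  168.85512849  16.        ]
 [565.8891319  165.86547502  16.        ]]
pin top [[563.48088016 165.57396378  27.        ]]
knob [[459.53372485 106.01930997  58.        ]]
black [[24. 27. 22. 21.]
 [19. 17. 24. 22.]
 [19. 20. 22. 18.]] [[533.74237    113.97451736  20.        ]]
bedc 10.100995508679553 20.851763849027733
slot 49.75003799006967 20.009723450514073
knob -42.95566580833004 -59.354554178092634
```

View pics/s1.png

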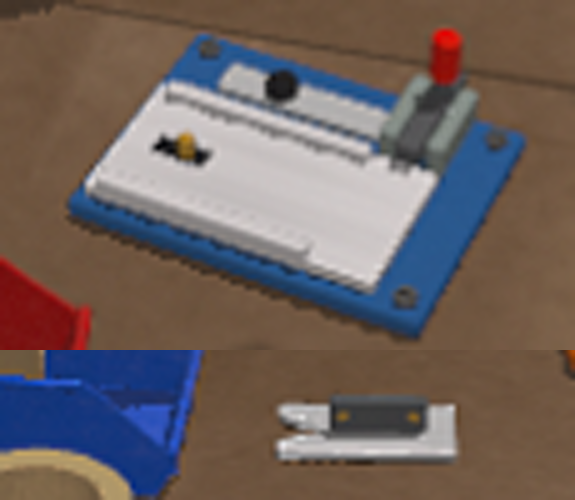

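The side view confirms the layout: slot and pin at crop (183,150), red knob at (446,57), black clamp knob at (282,85). The holder origin is at about (517,175.5) with yaw -11.1°. I raise and turn the tool first, then check the path past the tall post.

arm_command --rows '[{"delta_pos": [0,0,-30],"roll": 0.95,"jaw": 50},{"delta_pos": [0,0,-60],"roll": 1.9,"jaw": 50}]'

```text
time_s: 0.42
ee_pos: [219.1, -530.2, 272.6]
ee_rot: [-179.7, 0.0, 12.7]
force: [0.5, -1.2, -0.1]
gripper_width: 80.6
gripper_force: 0.0
```

Run:
```python
from h import *
s=env.state();print(s["ee_pos"],s["ee_rot"],s["gripper_width"])
T=s["ee_pos"];G=np.array([547.5,-165.5,60])
for n in("top","side"):
    f=grab(n);P=cloud(f).reshape(-1,3);P=P[(f["z_map"].ravel()>0)]
    print(n,"tcp px",cv2.projectPoints(T.reshape(1,3),cv2.Rodrigues(f["R"])[0],f["t"],f["K"],f["dist"])[0])
    for x0 in range(150,700,50):
        row=[]
        for y0 in range(-700,300,50):
            k=(P[:,0]>x0)&(P[:,0]<x0+50)&(P[:,1]>y0)&(P[:,1]<y0+50)
            row.append(int(np.percentile(P[k,2],98)) if k.sum()>5 else -1)
        print(x0,row)
```

```text
[ 219.10275848 -530.22544398  272.63900017] [-1.79689615e+02  4.80940986e-02  1.27230783e+01] 80.5757478117857
top tcp px [[[464.77448655 344.31018852]]]
150 [-823, -832, -854, 438, 451, 396, -893, -911, -906, -894, -845, -842, 336, 314, 247, -6, -3, -842, -936, -938]
200 [-787, -834, 393, 487, 494, 610, -878, -874, -891, -900, -884, -877, -885, -902, -928, -933, -932, -928, -925, -931]
250 [-781, -790, 390, 461, -856, -860, -875, -875, -889, -887, -879, -877, -883, -938, -937, -938, -930, -928, -917, -920]
300 [2, 0, -1, -1, -1, -1, 1, -1, 3, -1, 4, -1, 0, -1, 2, -1, 0, -1, 2, -1]
350 [3, 4, 3, 3, 3, 4, 3, 4, 4, 4, 4, 4, 4, 3, 4, 4, 3, 4, 3, 15]
400 [3, 4, 4, 347, 325, 4, 3, 4, 13, 6, 4, 4, 4, 4, 4, 4, 28, 13, 11, 14]
450 [-1, -1, 3, 507, 543, 3, 14, 16, 14, 4, 4, 4, 4, 5, 4, 28, 58, 20, 19, 15]
500 [57, -1, 67, 510, 551, 4, 9, 4, 3, 4, 28, 7, 3, 3, 4, 13, 23, 20, 22, 5]
550 [12, 66, 69, 68, 89, 88, 4, 3, 4, 3, 27, 8, 3, 4, 4, 15, 23, 24, 20, 43]
600 [106, 106, 106, 104, 88, 87, 87, 53, 4, 3, 5, 33, 33, 48, 49, 4, 4, 10, 5, 72]
650 [106, 107, 107, 104, 4, 86, 371, 401, 410, 409, 390
[... 317 characters left out ...]
2, -863, -878, -881, -893, -895, -881, -1, -1, -1, -1, -1, -1, -1, -1, -1]
300 [-340, -2, -1, 0, -1, 0, -1, 0, -1, -3, -1, -1, -1, 0, 0, -37, -2, -1, 0, -1]
350 [0, 1, 1, 3, 2, 1, 1, 1, 1, 0, 0, 0, 0, 0, 1, 1, 0, 0, 1, 12]
400 [1, 2, 3, 352, 324, 1, 1, 1, 12, 4, 0, 0, 0, 0, 0, 1, 27, 10, 9, 12]
450 [1, 4, 3, 481, 333, 1, 13, 14, 12, 1, 0, 0, 0, 0, 0, 24, 56, 18, 17, 12]
500 [61, 46, 66, 479, 332, 1, 4, 0, 0, 1, 25, 5, 0, 0, 0, 8, 20, 17, 20, 0]
550 [56, -1, 68, 68, 88, 85, 1, 1, 1, 1, 25, 5, 0, 0, 0, 13, 19, 22, 19, 45]
600 [103, 102, 102, 101, 86, 84, 85, 74, 0, 1, 2, 31, 31, 46, 47, 0, 0, 8, 4, 70]
650 [103, 104, 103, 101, -1, 84, 358, 386, 407, 405, 386, 354, 69, 48, 48, 46, 35, 0, 0, 70]
```

arm_command --rows '[{"delta_pos": [111,-212,0],"roll": 0,"jaw": 42},{"delta_pos": [111,-212,0],"roll": 0,"jaw": 42},{"delta_pos": [111,-212,0],"roll": 0,"jaw": 42},{"delta_pos": [111,-212,0],"roll": 0,"jaw": 42},{"delta_pos": [111,-212,0],"roll": 0,"jaw": 42},{"delta_pos": [111,-212,0],"roll": 0,"jaw": 42},{"delta_pos": [111,-212,0],"roll": 0,"jaw": 42},{"delta_pos": [402,-283,204],"roll": 0,"jaw": 42},{"delta_pos": [402,-283,204],"roll": 0,"jaw": 42},{"delta_pos": [402,-283,204],"roll": 0,"jaw": 42},{"delta_pos": [402,-283,204],"roll": 0,"jaw": 42},{"delta_pos": [402,-283,204],"roll": 0,"jaw": 42},{"delta_pos": [402,-283,204],"roll": 0,"jaw": 42},{"delta_pos": [402,-283,204],"roll": 0,"jaw": 42},{"delta_pos": [402,-283,204],"roll": 0,"jaw": 42},{"delta_pos": [402,-283,204],"roll": 0,"jaw": 42},{"delta_pos": [402,-283,204],"roll": 0,"jaw": 42},{"delta_pos": [402,-283,204],"roll": 0,"jaw": 42},{"delta_pos": [402,-283,204],"roll": 0,"jaw": 42}]'

```text
time_s: 2.1
ee_pos: [547.4, -166.1, 69.7]
ee_rot: [-180.0, 0.1, 13.0]
force: [0.0, -0.3, -0.1]
gripper_width: 38.5
gripper_force: 0.0
```

arm_command --rows '[{"delta_pos": [0,0,30],"roll": 0,"jaw": 42},{"delta_pos": [0,0,50],"roll": 0,"jaw": 42},{"delta_pos": [0,0,60.5],"roll": 0,"jaw": 42},{"delta_pos": [0,0,60.5],"roll": 0,"jaw": 42},{"delta_pos": [0,0,60.5],"roll": 0,"jaw": 25},{"delta_pos": [0,0,60.5],"roll": 0,"jaw": 20},{"delta_pos": [0,0,60.5],"roll": 0,"jaw": 15},{"delta_pos": [0,0,60.5],"roll": 0,"jaw": 10},{"delta_pos": [0,0,60.5],"roll": 0,"jaw": 5},{"delta_pos": [0,0,60.5],"roll": 0,"jaw": 0},{"delta_pos": [0,0,60.5],"roll": 0,"jaw": 0},{"delta_pos": [0,0,60.5],"roll": 0,"jaw": 0}]' --squeeze 30

```text
time_s: 3.1
ee_pos: [548.5, -165.8, 10.5]
ee_rot: [179.9, -0.1, 13.0]
force: [-0.7, -0.4, 6.7]
gripper_width: 10.0
gripper_force: 30.0
```

arm_command --rows '[{"delta_pos": [0,0,-10],"roll": 0,"jaw": 0},{"delta_pos": [0,0,-40],"roll": 0,"jaw": 0},{"delta_pos": [0,0,-75],"roll": 0,"jaw": 0},{"delta_pos": [0,0,-100],"roll": 0,"jaw": 0},{"delta_pos": [3,-20,-100],"roll": 0.3,"jaw": 0},{"delta_pos": [7,-52,-100],"roll": 0.8,"jaw": 0},{"delta_pos": [12,-90,-100],"roll": 1.3,"jaw": 0},{"delta_pos": [17,-129,-100],"roll": 1.9,"jaw": 0},{"delta_pos": [22,-168,-100],"roll": 2.5,"jaw": 0},{"delta_pos": [27,-207,-100],"roll": 3.0,"jaw": 0},{"delta_pos": [32,-246,-100],"roll": 3.6,"jaw": 0},{"delta_pos": [37,-283,-100],"roll": 4.1,"jaw": 0},{"delta_pos": [41,-315,-100],"roll": 4.5,"jaw": 0},{"delta_pos": [44.4,-335,-100],"roll": 4.81,"jaw": 0},{"delta_pos": [44.4,-340.2,-95],"roll": 4.81,"jaw": 0},{"delta_pos": [44.4,-340.2,-75],"roll": 4.81,"jaw": 0},{"delta_pos": [44.4,-340.2,-55],"roll": 4.81,"jaw": 0},{"delta_pos": [44.4,-340.2,-55],"roll": 4.81,"jaw": 0},{"delta_pos": [44.4,-340.2,-55],"roll": 4.81,"jaw": 0}]'

```text
time_s: 4.68
ee_pos: [514.0, 175.0, 63.7]
ee_rot: [179.9, 0.1, -11.1]
force: [0.6, 0.9, -0.3]
gripper_width: 9.7
gripper_force: 30.0
```

Run:
```python
from h import *
s=env.state();print(s["ee_pos"],s["ee_rot"],s["force"],s["torque"],s["gripper_width"])
f=grab("top");g=grab("side")
a=cv2.resize(f["img"][175:265,125:205],None,fx=5,fy=5,interpolation=cv2.INTER_CUBIC)
b=cv2.resize(g["img"][220:310,195:275],None,fx=5,fy=5,interpolation=cv2.INTER_CUBIC)
cv2.imwrite("pics/h1.png",np.hstack([a,b]))
```

```text
[514.045824   175.03018812  63.68060801] [ 1.79898354e+02  1.49150385e-01 -1.11095784e+01] [ 0.56762078  0.8568532  -0.26826428] [ 0.06096286 -0.02308252 -0.0240926 ] 9.673565017051052
```

View pics/h1.png

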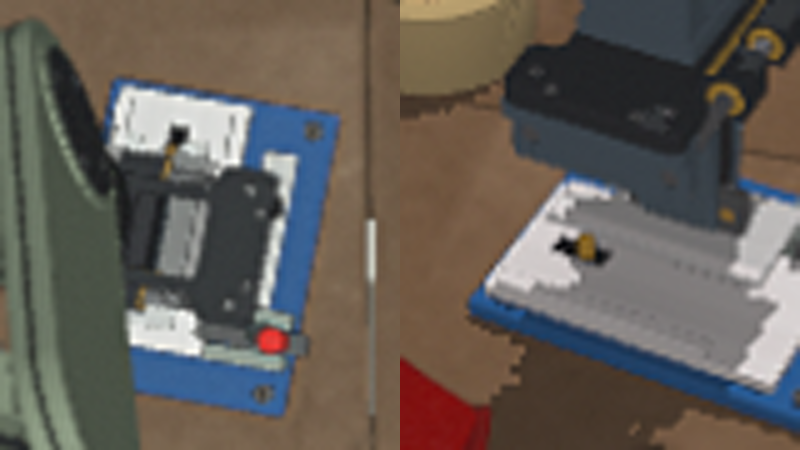

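The gripper covers most of both views: slot at top-crop (178,133), pin at side-crop (587,245). I use the depth map to see whether the blade is held and where it is.

Run:
```python
from h import *
y=np.radians(-11.1);ax=np.array([np.cos(y),np.sin(y)]);ay=np.array([-ax[1],ax[0]]);O=np.array([517,175.5])
for n in("top","side"):
    f=grab(n);P=cloud(f);im=f["img"].astype(int)
    H=np.dstack([(P[...,:2]-O)@ax,(P[...,:2]-O)@ay,P[...,2]])
    k=(f["z_map"]>0)&(abs(H[...,0])<90)&(abs(H[...,1])<50)&(H[...,2]>45)&(H[...,2]<68)
    k2=k&(im.min(2)>140)
    for nm,q in(("all",k),("bright",k2)):
        h=H[q];print(n,nm,len(h))
        if len(h)>5: print(np.percentile(h,[2,50,98],axis=0).round(1).tolist())
    if n=="side":
        v,u=np.nonzero(k);print(u.min(),u.max(),v.min(),v.max())
        cv2.imwrite("pics/s2.png",cv2.resize(f["img"][195:305,190:320],None,fx=6,fy=5))
```

```text
top all 183
[[-45.0, -25.1, 55.1], [10.1, -16.5, 59.7], [53.3, 23.9, 63.7]]
top bright 70
[[-45.6, -24.8, 54.4], [43.7, -12.0, 59.8], [53.6, 25.0, 63.7]]
side all 497
[[-46.8, -22.5, 53.7], [-11.5, 12.1, 57.8], [49.2, 25.2, 66.3]]
side bright 167
[[-47.0, -23.5, 53.9], [-36.3, 3.4, 57.7], [51.8, 24.4, 60.2]]
224 275 257 276
```

View pics/s2.png

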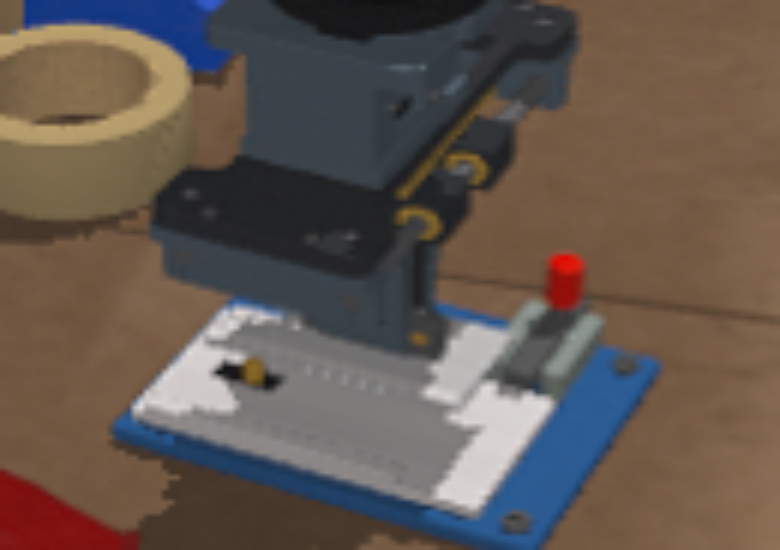

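The depth map shows the blade held level: holder-frame x -47 to +53, y ±25, centred near (3,0), underside about 10 mm above the TCP. I lower it almost onto the bed, shifting 1 mm sideways.

arm_command --rows '[{"delta_pos": [0,-1,8],"roll": 0,"jaw": 0},{"delta_pos": [0,-1,18],"roll": 0,"jaw": 0},{"delta_pos": [0,-1,27],"roll": 0,"jaw": 0},{"delta_pos": [0,-1,32],"roll": 0,"jaw": 0},{"delta_pos": [0,-1,34],"roll": 0,"jaw": 0},{"delta_pos": [0,-1,34],"roll": 0,"jaw": 0},{"delta_pos": [0,-1,34],"roll": 0,"jaw": 0}]'

```text
time_s: 5.47
ee_pos: [515.2, 176.9, 30.3]
ee_rot: [180.0, 0.0, -11.1]
force: [0.7, 0.3, -1.5]
gripper_width: 9.7
gripper_force: 30.0
```

arm_command --rows '[{"delta_pos": [0,0,0.7],"roll": 0,"jaw": 0},{"delta_pos": [0,0,1.4],"roll": 0,"jaw": 0},{"delta_pos": [0,0,2.0],"roll": 0,"jaw": 0},{"delta_pos": [0,0,2.5],"roll": 0,"jaw": 0},{"delta_pos": [0,0,2.5],"roll": 0,"jaw": 0},{"delta_pos": [0,0,2.5],"roll": 0,"jaw": 0}]'

```text
time_s: 5.97
ee_pos: [515.2, 176.9, 28.0]
ee_rot: [180.0, -0.0, -11.1]
force: [0.2, -0.4, -1.5]
gripper_width: 10.0
gripper_force: 30.0
```

arm_command --rows '[{"delta_pos": [0,0,0.4],"roll": 0,"jaw": 0},{"delta_pos": [0,0,0.8],"roll": 0,"jaw": 0},{"delta_pos": [0,0,1.0],"roll": 0,"jaw": 0},{"delta_pos": [0,0,1.0],"roll": 0,"jaw": 0},{"delta_pos": [0,0,1.0],"roll": 0,"jaw": 0}]'

```text
time_s: 6.38
ee_pos: [515.1, 176.9, 26.9]
ee_rot: [180.0, 0.0, -11.1]
force: [0.6, -0.0, -1.1]
gripper_width: 9.5
gripper_force: 30.0
```

arm_command --rows '[{"delta_pos": [0,0,0.4],"roll": 0,"jaw": 0},{"delta_pos": [0,0,0.7],"roll": 0,"jaw": 0},{"delta_pos": [0,0,0.7],"roll": 0,"jaw": 0},{"delta_pos": [0,0,0.7],"roll": 0,"jaw": 0}]'

```text
time_s: 6.72
ee_pos: [515.2, 176.9, 26.4]
ee_rot: [-180.0, -0.0, -11.1]
force: [-0.9, 0.4, 2.1]
gripper_width: 10.0
gripper_force: 30.0
```

arm_command --rows '[{"delta_pos": [0,0.4,0],"roll": 0,"jaw": 0},{"delta_pos": [0.5,0.8,0],"roll": 0,"jaw": 0},{"delta_pos": [1.2,0.8,0],"roll": 0,"jaw": 0},{"delta_pos": [2,0.8,0],"roll": 0,"jaw": 0},{"delta_pos": [2,0.8,0],"roll": 0,"jaw": 0},{"delta_pos": [2,0.8,0],"roll": 0,"jaw": 0}]'

```text
time_s: 7.22
ee_pos: [516.6, 175.7, 26.4]
ee_rot: [180.0, 0.0, -11.1]
force: [-3.8, 1.9, 4.4]
gripper_width: 9.7
gripper_force: 30.0
```

arm_command --rows '[{"delta_pos": [0.4,0,-0.4],"roll": 0,"jaw": 0},{"delta_pos": [0.8,0,-0.4],"roll": 0,"jaw": 0},{"delta_pos": [0.8,0,-0.4],"roll": 0,"jaw": 0},{"delta_pos": [0.8,0,-0.4],"roll": 0,"jaw": 0}]'

```text
time_s: 7.55
ee_pos: [517.9, 175.4, 26.5]
ee_rot: [180.0, -0.0, -11.1]
force: [-1.1, -0.4, 0.9]
gripper_width: 9.7
gripper_force: 30.0
```

arm_command --rows '[{"delta_pos": [0.6,0,0],"roll": 0,"jaw": 0},{"delta_pos": [1.2,0,0],"roll": 0,"jaw": 0},{"delta_pos": [1.8,0,0],"roll": 0,"jaw": 0},{"delta_pos": [2.4,0,0],"roll": 0,"jaw": 0},{"delta_pos": [2.4,0,0],"roll": 0,"jaw": 0},{"delta_pos": [2.4,0,0],"roll": 0,"jaw": 0}]'

```text
time_s: 8.05
ee_pos: [520.4, 175.1, 26.5]
ee_rot: [180.0, -0.0, -11.1]
force: [0.1, 0.0, -1.3]
gripper_width: 9.7
gripper_force: 30.0
```

arm_command --rows '[{"delta_pos": [0.5,0,0],"roll": 0,"jaw": 0},{"delta_pos": [1.0,0,0],"roll": 0,"jaw": 0},{"delta_pos": [1.5,0,0],"roll": 0,"jaw": 0},{"delta_pos": [2.0,0,0],"roll": 0,"jaw": 0},{"delta_pos": [2.0,0,0],"roll": 0,"jaw": 0},{"delta_pos": [2.0,0,0],"roll": 0,"jaw": 0}]'

```text
time_s: 8.55
ee_pos: [522.1, 174.7, 26.6]
ee_rot: [180.0, -0.0, -11.1]
force: [-0.0, -0.1, -0.8]
gripper_width: 9.3
gripper_force: 30.0
```

arm_command --rows '[{"delta_pos": [0.4,0,0.2],"roll": 0,"jaw": 0},{"delta_pos": [0.8,0,0.2],"roll": 0,"jaw": 0},{"delta_pos": [1.2,0,0.2],"roll": 0,"jaw": 0},{"delta_pos": [1.2,0,0.2],"roll": 0,"jaw": 0},{"delta_pos": [1.2,0,0.2],"roll": 0,"jaw": 0}]'

```text
time_s: 8.97
ee_pos: [523.4, 174.5, 26.5]
ee_rot: [-180.0, -0.0, -11.1]
force: [-0.3, 0.2, -0.0]
gripper_width: 9.9
gripper_force: 30.0
```

arm_command --rows '[{"delta_pos": [0.4,0,0],"roll": 0,"jaw": 0},{"delta_pos": [0.8,0,0],"roll": 0,"jaw": 0},{"delta_pos": [1.2,0,0],"roll": 0,"jaw": 0},{"delta_pos": [1.2,0,0],"roll": 0,"jaw": 0},{"delta_pos": [1.2,0,0],"roll": 0,"jaw": 0}]'

```text
time_s: 9.38
ee_pos: [524.5, 174.3, 26.5]
ee_rot: [180.0, -0.0, -11.1]
force: [-1.0, -0.2, 1.7]
gripper_width: 9.6
gripper_force: 30.0
```

arm_command --rows '[{"delta_pos": [0.3,0,0],"roll": 0,"jaw": 0},{"delta_pos": [0.6,0,0],"roll": 0,"jaw": 0},{"delta_pos": [0.8,0,0],"roll": 0,"jaw": 0},{"delta_pos": [0.8,0,0],"roll": 0,"jaw": 0},{"delta_pos": [0.8,0,0],"roll": 0,"jaw": 0}]'

```text
time_s: 9.8
ee_pos: [525.2, 174.1, 26.4]
ee_rot: [180.0, 0.0, -11.1]
force: [-1.5, 0.9, 2.4]
gripper_width: 9.8
gripper_force: 30.0
```

arm_command --rows '[{"delta_pos": [0.3,0,-0.2],"roll": 0,"jaw": 0},{"delta_pos": [0.6,0,-0.2],"roll": 0,"jaw": 0},{"delta_pos": [0.8,0,-0.2],"roll": 0,"jaw": 0},{"delta_pos": [0.8,0,-0.2],"roll": 0,"jaw": 0},{"delta_pos": [0.8,0,-0.2],"roll": 0,"jaw": 0}]'

```text
time_s: 10.22
ee_pos: [525.6, 174.0, 26.5]
ee_rot: [180.0, 0.0, -11.1]
force: [-3.3, 1.0, 1.9]
gripper_width: 9.8
gripper_force: 30.0
```

arm_command --rows '[{"delta_pos": [0.2,0,0],"roll": 0,"jaw": 0},{"delta_pos": [0.4,0,0],"roll": 0,"jaw": 0},{"delta_pos": [0.4,0,0],"roll": 0,"jaw": 0},{"delta_pos": [0.4,0,0],"roll": 0,"jaw": 0}]'

```text
time_s: 10.55
ee_pos: [525.7, 174.0, 26.5]
ee_rot: [180.0, 0.1, -11.1]
force: [-5.0, 2.3, 2.4]
gripper_width: 9.9
gripper_force: 30.0
```

arm_command --rows '[{"delta_pos": [0.25,0,0],"roll": 0,"jaw": 0},{"delta_pos": [0.5,0,0],"roll": 0,"jaw": 0},{"delta_pos": [0.5,0,0],"roll": 0,"jaw": 0},{"delta_pos": [0.5,0,0],"roll": 0,"jaw": 0},{"delta_pos": [0.5,0,0],"roll": 0,"jaw": 0}]'

```text
time_s: 10.97
ee_pos: [525.7, 173.9, 26.6]
ee_rot: [180.0, 0.1, -11.1]
force: [-5.5, 2.3, 3.9]
gripper_width: 10.0
gripper_force: 30.0
```

arm_command --rows '[{"delta_pos": [0.25,0,-0.1],"roll": 0,"jaw": 0},{"delta_pos": [0.5,0,-0.1],"roll": 0,"jaw": 0},{"delta_pos": [0.5,0,-0.1],"roll": 0,"jaw": 0},{"delta_pos": [0.5,0,-0.1],"roll": 0,"jaw": 0},{"delta_pos": [0.5,0,-0.1],"roll": 0,"jaw": 0}]'

```text
time_s: 11.38
ee_pos: [525.7, 173.9, 26.6]
ee_rot: [180.0, 0.2, -11.1]
force: [-7.2, 2.8, 4.6]
gripper_width: 9.6
gripper_force: 30.0
```

arm_command --rows '[{"delta_pos": [0.3,0,0],"roll": 0,"jaw": 0},{"delta_pos": [0.3,0,0],"roll": 0,"jaw": 0},{"delta_pos": [0.3,0,0],"roll": 0,"jaw": 0},{"delta_pos": [0.3,0,0],"roll": 0,"jaw": 0},{"delta_pos": [0.3,0,0],"roll": 0,"jaw": 0}]'

```text
time_s: 11.8
ee_pos: [525.7, 173.9, 26.6]
ee_rot: [180.0, 0.2, -11.1]
force: [-6.9, 2.0, 4.8]
gripper_width: 9.9
gripper_force: 30.0
```

arm_command --rows '[{"delta_pos": [0.4,0,-0.1],"roll": 0,"jaw": 0},{"delta_pos": [0.4,0,-0.1],"roll": 0,"jaw": 0},{"delta_pos": [0.4,0,-0.1],"roll": 0,"jaw": 0},{"delta_pos": [0.4,0,-0.1],"roll": 0,"jaw": 0},{"delta_pos": [0.4,0,-0.1],"roll": 0,"jaw": 0},{"delta_pos": [0.4,0,-0.1],"roll": 0,"jaw": 0}]'

```text
time_s: 12.3
ee_pos: [525.8, 173.9, 26.7]
ee_rot: [180.0, 0.3, -11.1]
force: [-8.3, 3.0, 5.0]
gripper_width: 9.7
gripper_force: 30.0
```

arm_command --rows '[{"delta_pos": [-0.6,0,-0.1],"roll": 0,"jaw": 0},{"delta_pos": [-1.2,0,-0.2],"roll": 0,"jaw": 0},{"delta_pos": [-1.2,0,-0.2],"roll": 0,"jaw": 0},{"delta_pos": [-1.2,0,-0.2],"roll": 0,"jaw": 11},{"delta_pos": [-1.2,0,-0.2],"roll": 0,"jaw": 15},{"delta_pos": [-1.2,0,-0.2],"roll": 0,"jaw": 22},{"delta_pos": [-1.2,0,-0.2],"roll": 0,"jaw": 30},{"delta_pos": [-1.2,0,-0.2],"roll": 0,"jaw": 30},{"delta_pos": [-1.2,0,-0.2],"roll": 0,"jaw": 30}]'

```text
time_s: 13.05
ee_pos: [527.5, 173.7, 27.2]
ee_rot: [-180.0, -0.1, -11.1]
force: [1.1, -0.8, 0.4]
gripper_width: 27.5
gripper_force: 0.0
```

arm_command --rows '[{"delta_pos": [0,0,-15],"roll": 0,"jaw": 30},{"delta_pos": [0,0,-45],"roll": 0,"jaw": 30},{"delta_pos": [0,0,-80],"roll": 0,"jaw": 30},{"delta_pos": [-20,30,-85],"roll": 0,"jaw": 45},{"delta_pos": [-45,62,-85],"roll": 0,"jaw": 55},{"delta_pos": [-54.4,80,-85],"roll": 0,"jaw": 55},{"delta_pos": [-54.4,80,-85],"roll": 0,"jaw": 55},{"delta_pos": [-54.4,80,-85],"roll": 0,"jaw": 55}]'

```text
time_s: 13.72
ee_pos: [458.1, 105.2, 112.5]
ee_rot: [-180.0, -0.1, -11.2]
force: [0.4, -0.3, -0.1]
gripper_width: 50.2
gripper_force: 0.0
```

Run:
```python
from h import *
s=env.state();print(s["ee_pos"],s["ee_rot"],s["gripper_width"])
f=grab("top");g=grab("side")
a=cv2.resize(f["img"][175:265,125:205],None,fx=5,fy=5,interpolation=cv2.INTER_CUBIC)
b=cv2.resize(g["img"][220:310,195:275],None,fx=5,fy=5,interpolation=cv2.INTER_CUBIC)
cv2.imwrite("pics/h2.png",np.hstack([a,b]))
im=g["img"];hsv=cv2.cvtColor(im,cv2.COLOR_BGR2HSV);r=(cv2.inRange(hsv,(0,130,60),(8,255,255))|cv2.inRange(hsv,(172,130,60),(180,255,255)));r[:235]=0;r[280:]=0;r[:,:265]=0;r[:,310:]=0
p=cv2.findNonZero(r).reshape(-1,2);print(p.min(0),p.max(0),plane(g,[p.mean(0)],46))
```

```text
[458.09531624 105.22249935 112.53179342] [-1.79970033e+02 -8.66528836e-02 -1.11824749e+01] 50.21368356141987
[281 246] [287 256] [[457.07404563 107.05794704  46.        ]]
```

View pics/h2.png

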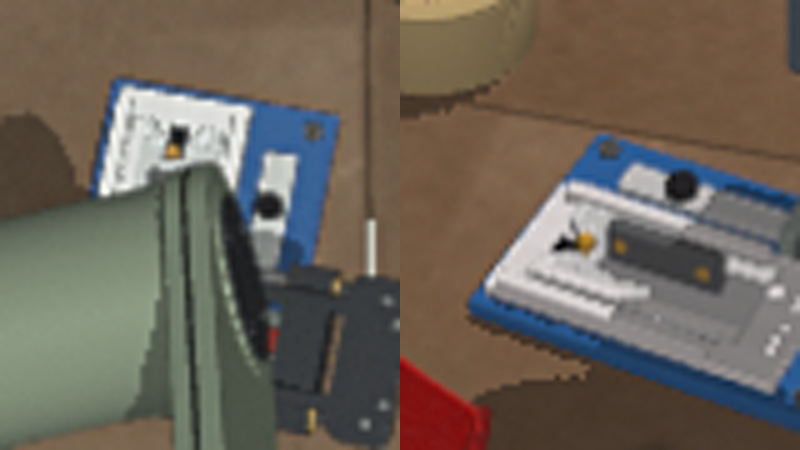

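The side crop shows the blade flat with the pin (587,241) at the notch's closed end. The knob is at about (458,106), under the gripper, so I go down and grip it.

arm_command --rows '[{"delta_pos": [0,-0.7,30],"roll": 0,"jaw": 50},{"delta_pos": [0,-0.7,55],"roll": 0,"jaw": 50},{"delta_pos": [0,-0.7,72],"roll": 0,"jaw": 50},{"delta_pos": [0,-0.7,74],"roll": 0,"jaw": 50},{"delta_pos": [0,-0.7,74],"roll": 0,"jaw": 35},{"delta_pos": [0,-0.7,74],"roll": 0,"jaw": 25},{"delta_pos": [0,-0.7,74],"roll": 0,"jaw": 18},{"delta_pos": [0,-0.7,74],"roll": 0,"jaw": 10},{"delta_pos": [0,-0.7,74],"roll": 0,"jaw": 0},{"delta_pos": [0,-0.7,74],"roll": 0,"jaw": 0},{"delta_pos": [0,-0.7,74],"roll": 0,"jaw": 0},{"delta_pos": [0,-0.7,74],"roll": 0,"jaw": 0}]' --squeeze 8

```text
time_s: 14.82
ee_pos: [458.9, 106.6, 38.8]
ee_rot: [-180.0, -0.1, -11.1]
force: [0.1, 1.6, 5.8]
gripper_width: 13.7
gripper_force: 8.0
```

arm_command --rows '[{"delta_pos": [0,-1,0],"roll": 0,"jaw": 0},{"delta_pos": [0,-2.5,0],"roll": 0,"jaw": 0},{"delta_pos": [0,-4,0],"roll": 0,"jaw": 0},{"delta_pos": [0,-5.5,0],"roll": 0,"jaw": 0},{"delta_pos": [0,-7,0],"roll": 0,"jaw": 0},{"delta_pos": [0,-8,0],"roll": 0,"jaw": 0},{"delta_pos": [0,-8,0],"roll": 0,"jaw": 0}]'

```text
time_s: 15.4
ee_pos: [460.4, 114.3, 38.8]
ee_rot: [-180.0, -0.1, -11.1]
force: [-0.1, -0.4, 6.3]
gripper_width: 13.8
gripper_force: 8.0
```

arm_command --rows '[{"delta_pos": [0,-1,-0.5],"roll": 0,"jaw": 0},{"delta_pos": [0,-2.2,-1],"roll": 0,"jaw": 0},{"delta_pos": [0,-3.4,-1],"roll": 0,"jaw": 0},{"delta_pos": [0,-4.6,-1],"roll": 0,"jaw": 0},{"delta_pos": [0,-5.8,-1],"roll": 0,"jaw": 0},{"delta_pos": [0,-7,-1],"roll": 0,"jaw": 0},{"delta_pos": [0,-8,-1],"roll": 0,"jaw": 0},{"delta_pos": [0,-8,-1],"roll": 0,"jaw": 0}]'

```text
time_s: 16.07
ee_pos: [461.9, 122.4, 39.0]
ee_rot: [-180.0, -0.1, -11.1]
force: [5.1, -2.6, -3.5]
gripper_width: 13.6
gripper_force: 8.0
```

arm_command --rows '[{"delta_pos": [0.3,-1,0.3],"roll": 0,"jaw": 0},{"delta_pos": [0.6,-2.2,0.3],"roll": 0,"jaw": 0},{"delta_pos": [0.6,-3.4,0.3],"roll": 0,"jaw": 0},{"delta_pos": [0.6,-4.6,0.3],"roll": 0,"jaw": 0},{"delta_pos": [0.6,-5.8,0.3],"roll": 0,"jaw": 0},{"delta_pos": [0.6,-7,0.3],"roll": 0,"jaw": 0},{"delta_pos": [0.6,-8.2,0.3],"roll": 0,"jaw": 0},{"delta_pos": [0.6,-9.4,0.3],"roll": 0,"jaw": 0},{"delta_pos": [0.6,-11,0.3],"roll": 0,"jaw": 0},{"delta_pos": [0.6,-11,0.3],"roll": 0,"jaw": 0}]'

```text
time_s: 16.9
ee_pos: [464.1, 133.2, 38.8]
ee_rot: [-180.0, -0.0, -11.1]
force: [0.9, -0.9, 2.4]
gripper_width: 13.8
gripper_force: 8.0
```

arm_command --rows '[{"delta_pos": [0,-1.2,0],"roll": 0,"jaw": 0},{"delta_pos": [0,-2.4,0],"roll": 0,"jaw": 0},{"delta_pos": [0,-3.6,0],"roll": 0,"jaw": 0},{"delta_pos": [0,-4.8,0],"roll": 0,"jaw": 0},{"delta_pos": [0,-6,0],"roll": 0,"jaw": 0},{"delta_pos": [0,-7.2,0],"roll": 0,"jaw": 0},{"delta_pos": [0,-8.4,0],"roll": 0,"jaw": 0},{"delta_pos": [0,-9.2,0],"roll": 0,"jaw": 0},{"delta_pos": [0,-9.2,0],"roll": 0,"jaw": 0}]'

```text
time_s: 17.65
ee_pos: [465.9, 142.1, 38.8]
ee_rot: [-180.0, -0.0, -11.1]
force: [1.6, -1.1, 4.7]
gripper_width: 13.7
gripper_force: 8.0
```

arm_command --rows '[{"delta_pos": [0,-0.6,0],"roll": 0,"jaw": 0},{"delta_pos": [0,-1.2,0],"roll": 0,"jaw": 0},{"delta_pos": [0,-1.8,0],"roll": 0,"jaw": 0},{"delta_pos": [0,-2.3,0],"roll": 0,"jaw": 0},{"delta_pos": [0,-2.3,0],"roll": 0,"jaw": 0},{"delta_pos": [0,-2.3,0],"roll": 0,"jaw": 0}]'

```text
time_s: 18.15
ee_pos: [466.0, 143.1, 38.8]
ee_rot: [179.9, 0.0, -11.0]
force: [1.4, -5.6, 5.9]
gripper_width: 13.1
gripper_force: 8.0
```

The end stop is felt at about 37–38 mm. I release the knob, raise the tool and move clear for a look.

arm_command --rows '[{"delta_pos": [0,1,0],"roll": 0,"jaw": 16},{"delta_pos": [0,1,0],"roll": 0,"jaw": 22},{"delta_pos": [0,1,0],"roll": 0,"jaw": 32},{"delta_pos": [0,1,0],"roll": 0,"jaw": 38},{"delta_pos": [0,1,0],"roll": 0,"jaw": 38},{"delta_pos": [0,1,-20],"roll": 0,"jaw": 38},{"delta_pos": [0,1,-60],"roll": 0,"jaw": 38},{"delta_pos": [0,1,-100],"roll": 0,"jaw": 38},{"delta_pos": [-30,35,-120],"roll": 0,"jaw": 38},{"delta_pos": [-50,75,-120],"roll": 0,"jaw": 38},{"delta_pos": [-60,115,-120],"roll": 0,"jaw": 38},{"delta_pos": [-60,155,-120],"roll": 0,"jaw": 38},{"delta_pos": [-60,190,-120],"roll": 0,"jaw": 38},{"delta_pos": [-60,190,-120],"roll": 0,"jaw": 38},{"delta_pos": [-60,190,-120],"roll": 0,"jaw": 38}]'

```text
time_s: 19.4
ee_pos: [370.2, -32.4, 158.8]
ee_rot: [-180.0, -0.0, -11.4]
force: [0.2, -0.2, -0.1]
gripper_width: 34.5
gripper_force: 0.0
```

Run:
```python
from h import *
s=env.state();print(s["ee_pos"],s["force"],s["gripper_width"])
f=grab("top");g=grab("side")
a=cv2.resize(f["img"][180:262,125:205],None,fx=5,fy=5,interpolation=cv2.INTER_CUBIC)
b=cv2.resize(g["img"][228:310,205:285],None,fx=5,fy=5,interpolation=cv2.INTER_CUBIC)
cv2.imwrite("pics/h3.png",np.hstack([a,b]))
```

```text
[370.18787163 -32.3857912  158.83674819] [ 0.2108376  -0.21609921 -0.0820701 ] 34.48293051237382
```

View pics/h3.png

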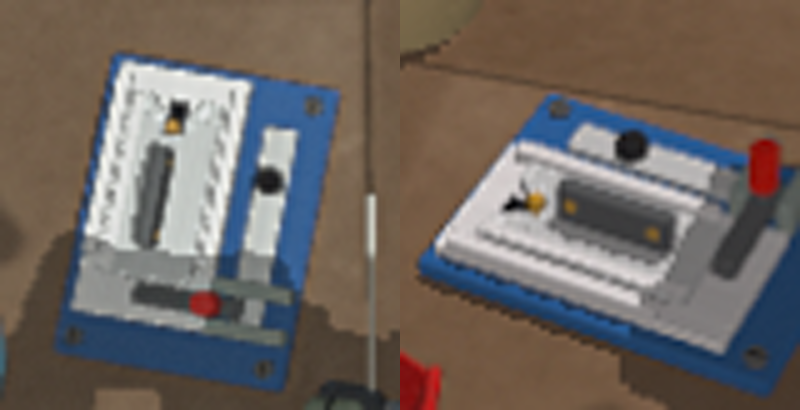

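The picture shows the blade flat with the pin at the closed end of the notch (173,125), and the keeper bar across behind it (135–240, 295). The arm is clear.

```bash
python3 -c "
from workcell import env
print(env.job_done())"
```

```text
the job is handed in; nothing more can be done
None
```

I handed the job in at about 19 s: the blade is flat in the holder, I pushed it against the pin at about 8 N, and the keeper is slid across behind it to its end stop. The hand-in gave no verdict.

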